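# Hold-to-test on the gauge tester

## Robot

A 6-joint arm with a two-finger parallel gripper is mounted at the origin on a cart in front of the work surface, level with it; the furniture and walls round the work are solid. World frame = base frame: x ahead of the robot, y to its left, z up, the work surface at z = 0. Lengths are in m, angles in rad, forces in N, time in s.
With the tool pointing down it reaches from about 0.275 to 0.725 m from the base axis. Payload 5.6 kg.
Tool frame: the origin (TCP) lies midway between the tips of the shut fingers; the grasp point (between the pads) lies 19 mm behind it (ctrl.hold_point_z is the distance from the TCP to the grasp point, in m); z points along the fingers, y is the line along which they close (so a half turn about z gives the same grasp; the last joint's range is limited). The gripper opens to 85 mm and grips with 20 to 120 N. Pads are 22 mm wide; open, the fingers measure 114 mm over their backs; the gripper's body (76 mm by 85 mm) begins 54 mm behind the grasp point. The pads swing forward as they close: fully open they stand 13 mm farther back than shut.
Start: joints at [-1.06, 0.255, 0.108, 0, -1.424, -0.285], TCP at [0.123, -0.536, 0.231] pointing down, gripper open.
Joint ranges: [-2.95, 2.95], [-1.21, 1.97], [-1.09, 1.5], [-2.87, 1.71], [-2.94, -0.07], [-3.05, 3.05]. Speed limits (rad/s): [2.57, 2.57, 3.14, 3.14, 3.14, 3.14].

## Interface

Orientations are given as a unit quaternion [x, y, z, w].
In Python, from cell import ctrl, cams gives the robot as it stands. The module is installed in compiled form; this text tells all that it offers.
- The arm moves only by the tool carry_out, never from a script. Its argument "increments" is a list of rows, each a list of 5 numbers: the closure, from 0 (fully open) to 1 (shut), then the shift along the tool's x, y, z in mm, then the turn about the tool's z in rad. A call has 1 to 10 rows; each row is the pose to reach, as a shift and turn from the pose commanded when the call began, along the tool's axes at that moment; what a row does not reach only later rows make up. A row lasts 1/8 s, in which the tool goes at most 62.5 mm and 10.7 degrees, less where a joint would pass 70% of its speed; a pose out of reach is approached as far as the arm can. A call with a gripper value outside its range is refused whole. The fingers move at their own pace and stop on an object; the grip force is fixed at half the most. Time passes only in rows, so rows that repeat a pose let the fingers close. It gives the time, the measured TCP pose, the force, the opening and the grip force at its end, in the units of the state.
- ctrl.sense(): the state, without advancing time (a new reading comes with each control period).
- cams.get_image(name): name is "scene" or "top"; returns a dict with "frame" (400x640x3 uint8, red, green, blue), "fx", "fy", "cx", "cy" (pixels), "k1" (the pictures are not rectified: a ray, as slopes to the right and down, at radius r is drawn at 1 + k1 r^2 times it, then the intrinsics apply), "view" (4x4, takes a point from world to camera coordinates). Camera axes: x right, y up, looking along -z (the intrinsics and any distortion apply to the point x, -y, -z); pixel columns grow to the right and rows downward; lengths in m; the calibration is good to about 2 mm. A picture is of the moment at which its call begins. There is no depth.
- ctrl.hand_in(): hands the job in; it is judged then, once.
The state is a dict: "t": time; "joint_pos": joint angles; "qd": joint speeds; "joint_efforts": joint torques, N m; "position": TCP position; "eef_rot": TCP orientation; "contact_force": force on the tool from outside, world axes, zero at the start; "ft_torque": the same for the moment, N m; "width": opening from 0.0 (shut) to 1.0 (fully open); "finger_force": force on a finger pad.
Only numpy, scipy, OpenCV 4.12 (cv2) and the standard library are available. Lean on these libraries where they do the work, as an engineer would, in place of code of your own. Each camera call takes 0.05 s, during which the arm holds its last target. There are 200 camera calls.

## Task

Test the gauge standing on the grey bench tester: press the white-dotted end of the black rocker fully down to switch on, then push the blue button fully in so that it stays in, then press the green button and keep it fully down: the program finishes while a fingertip is still holding the green button down. Keep to that order, never press the red button, and do not lift or shift the gauge, the fuse carton or the parts dish.

Things in the scene. Friction and masses are not known exactly. Their poses are not given: they have to be found in the camera images.
- tester: Grey bench tester fixed to the table, 180 x 270 x 70 mm (x, y, z). Origin at the centre of its underside; x to its back edge, y to its left, z up; level panel top 70 mm up. Three round buttons (blue, green, red, order varies) in a row at x = -43, y = -66, 0, +66 mm; rocker switch and gauge (either way round) at x = +43, y = -72, +72 mm.
- rocker_station: Rectangular black frame of the rocker switch, 74 x 40 mm, 8 mm high, fixed on the panel. Origin at its centre on the panel; x points to the back end (the white-dotted end), z up. The rocker's pivot runs along y, 10 mm above this origin.
- rocker_dot (a point): White dot (10 mm across) on the top face of the rocker's back half, 22 mm from the pivot: the point to press downward. It moves with the rocker: about 17 mm above the panel when off, 10 mm when on. The black rocker is 64 mm long and 30 mm wide, shallow V-shaped; its back half is level when on, while its front half then stands up at 18 degrees.
- rocker (a joint): Rocker angle, rad: 0 = off (dotted end raised), 0.32 = fully on (dotted end down). It stays where it is left (friction, about 3 N at the dot).
- blue_station: Round steel bezel of the blue button, 42 mm across, 6 mm high, fixed on the panel. Origin at its centre on the panel, z up.
- blue_top (a point): Centre of the top face of the blue button (29 mm across); 15 mm above the panel when out, 9 mm when fully in.
- blue (a joint): Travel of the blue button, m: 0 = out, 0.006 = fully in, downward. It stays where it is pushed (friction about 3 N).
- green_station: Round steel bezel of the green button, like the blue one; carries the green button.
- green_top (a point): Centre of the top face of the green button (29 mm across); 15 mm above the panel when out, 9 mm when fully in.
- green (a joint): Travel of the green button, m: 0 = out, 0.006 = fully in, downward. A spring returns it when released: 1.4 N to start it, 5.6 N fully in.
- red_top (a point): Centre of the top face of the red button, same size as the others; must not be pressed.
- red (a joint): Travel of the red button, m: 0 = out, 0.006 = fully in; spring returned.
- gauge: Loose dashboard gauge with a white rim, 60 mm across and 58 mm high, standing upright in a black rubber ring (68 mm across, 24 mm high) on the panel. Origin at the centre of its underside, z up.
- carton: Loose yellow fuse carton, 36 x 62 x 19 mm, on the table to the right of the tester. Origin at the centre of its underside.
- dish: Loose white parts dish, 114 mm across and 28 mm high, on the table to the left of the tester. Origin at the centre of its underside.
Not all that is in view belongs to the job. There is more than one size of the gauge; the job needs the smallest.

How it is judged:
On the way, in this order (a step that is already met when the one before it is completed fails the run):
1. the rocker is switched on (value of joint rocker above 0.26 rad), for 0.1 s.
2. the blue button is pushed in (value of joint blue above 0.0042 m), for 0.1 s.
3. the green button is pressed by the fingers (value of joint green above 0.004 m and contact force between the fingers and green_station above 1 N), for 0.2 s.
At the end, for the whole second after the job is handed in: The rocker is on (over 0.26 of 0.32 rad), the blue button is in (over 4.2 of 6 mm), the green button is held in (over 4 of 6 mm) by the fingers (over 1 N), the red button is out (under 1.5 mm), and gauge (10 mm, upright), carton and dish (15 mm) are where they stood (all of step 3 and value of joint rocker above 0.26 rad and value of joint blue above 0.0042 m and value of joint red below 0.0015 m and distance of gauge from where it was at the start of the episode below 0.01 m and angle between gauge's own z axis and vertical below 0.15 rad and distance of each of carton, dish from where it was at the start of the episode below 0.015 m); the arm keeps its last pose, push and grip.
It fails at once if the red button is pressed (value of joint red above 0.002 m).
It fails at once if a button is pressed before the tester is switched on (value of joint rocker below 0.24 rad and value of joint any of blue, green above 0.002 m).
It fails at once if green is pressed before blue is in (value of joint blue below 0.0038 m and value of joint green above 0.002 m).
It fails at once if the gauge is lifted, shifted or tipped (distance of gauge from where it was at the start of the episode above 0.012 m or angle between gauge's own z axis and vertical above 0.2 rad).
It fails at once if the carton or the dish is lifted or shifted (distance of any of carton, dish from where it was at the start of the episode above 0.02 m).
It also fails if it takes over 48 s, if anything falls off the work surface, if the arm or the gripper's body presses on something with over 40 N, if the wrist force passes 120 N, or if a joint passes its speed limit or range.

## Working session

There is one attempt and no reset: what is moved stays moved. The work goes in short steps, Python scripts to look and compute and a tool call to move; the robot and the scene stay as the last step left them, time stands still between calls to the robot, and variables do not carry over. Pictures are saved under pics/ and viewed, at most 10 in all, crops included, and the job is handed in when it is done.

Besides the shell and the picture viewer there is one more tool, called after "Call:" in YAML: its name, and indented under it one key for each argument. carry_out: Moves the arm, as the interface text tells. Its arguments: {"type":"object","properties":{"increments":{"type":"array"}},"required":["increments"]}

```bash
mkdir -p pics
cat > h.py <<'E'
import numpy as np, cv2
from cell import ctrl, cams
def ray(im,u,v):
    K=np.array([[im['fx'],0,im['cx']],[0,im['fy'],im['cy']],[0,0,1]])
    p=cv2.undistortPoints(np.array([[[u,v]]],float),K,np.array([im['k1'],0,0,0,0.]))[0,0]
    V=np.array(im['view']);R=V[:3,:3];t=V[:3,3]
    return -R.T@t, R.T@np.array([p[0],-p[1],-1.])
def onz(im,u,v,z):
    o,d=ray(im,u,v);return o+d*(z-o[2])/d[2]
def proj(im,P):
    V=np.array(im['view']);c=V[:3,:3]@np.array(P)+V[:3,3]
    x,y=c[0]/-c[2],-c[1]/-c[2];s=1+im['k1']*(x*x+y*y)
    return im['fx']*x*s+im['cx'],im['fy']*y*s+im['cy']
E
python3 - <<'E'
from h import *
for n in('top','scene'):
    im=cams.get_image(n);cv2.imwrite(f'pics/{n}0.png',im['frame'][:,:,::-1])
    print(n,im['k1'],im['fx'],-np.array(im['view'])[:3,:3].T@np.array(im['view'])[:3,3])
s=ctrl.sense();print(s['t'],s['position'],s['eef_rot'],s['width'],ctrl.hold_point_z)
E
```

```text
top -0.05870805354454777 415.3378810451005 [ 0.37393567 -0.06826064  1.01449062]
scene -0.07498189655624427 417.94336080623634 [-0.0910578   0.49454412  0.79429931]
0.1 [ 0.12307003 -0.53559808  0.23048964] [-1.12625453e-01  9.93637145e-01  8.45406418e-04 -1.32295539e-04] 0.998890217284866 0.0187
```

View pics/top0.png

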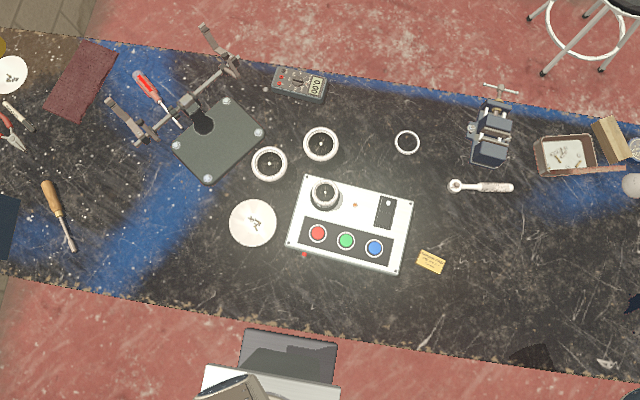

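View pics/scene0.png

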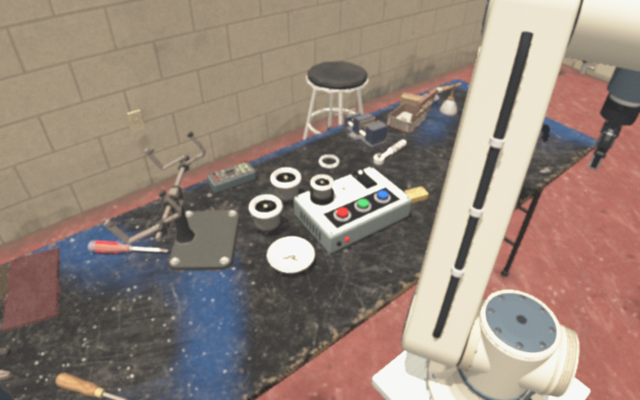

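The top view shows the tester centred at about (350,223). The buttons are red (317,232), green (346,241) and blue (374,247). The rocker is at (386,212) with its dot near (388,202). The gauge on the tester is at (325,193). Other gauges stand on the table at (269,163) and (320,143), with an empty ring at (407,142). The one on the tester is the smallest and fits the job, and I only need to avoid it. The dish is at (252,223) and the carton at (431,261).

Run:
```python
from h import *
Z=.07
im=cams.get_image('top');f=im['frame'];sc=cams.get_image('scene')
cv2.imwrite('pics/crop.png',cv2.resize(f[160:285,270:450,::-1],None,fx=4,fy=4,interpolation=cv2.INTER_CUBIC))
def blobs(f,m,box):
    k=np.zeros(m.shape,np.uint8);x0,y0,x1,y1=box;k[y0:y1,x0:x1]=m[y0:y1,x0:x1]
    n,l,st,c=cv2.connectedComponentsWithStats(k);i=1+np.argmax(st[1:,4]);return c[i],st[i,4]
P={}
for name,i,box,sb in(('red',0,(300,220,335,245),(325,200,358,230)),('green',1,(330,228,360,255),(350,190,376,217)),('blue',2,(360,235,390,262),(370,182,396,208))):
    r=[]
    for I,b in((im,box),(sc,sb)):
        g=I['frame'].astype(int);o=[j for j in range(3) if j!=i]
        m=(g[:,:,i]-np.maximum(g[:,:,o[0]],g[:,:,o[1]]*(1 if i!=2 else .8))>35)
        c,a=blobs(I['frame'],m,b);r.append((c,a))
    p=onz(im,*r[0][0],Z+.015);P[name]=p;q=onz(sc,*r[1][0],Z+.015)
    print(name,r[0],p.round(4),'scene',r[1],q.round(4))
g=f.min(2)
c,a=blobs(f,g>150,(380,197,396,208));print('dot',c,a,onz(im,*c,Z+.017).round(4))
d=P['red']-P['blue'];print('row',np.linalg.norm(d))
yv=d/np.linalg.norm(d);xv=np.array([yv[1],-yv[0],0]);G=P['green']
print('yaw',np.arctan2(xv[1],xv[0]),'rocker exp',(G+xv*.086-yv*.072).round(4),'dot exp',(G+xv*(.086+.021)-yv*.072).round(4),'gauge',(G+xv*.086+yv*.072).round(4))
for z in (.087,):print(onz(im,388,202,z))
```

```text
red (array([317.27737226, 232.68613139]), np.int32(137)) [ 0.4864 -0.0495  0.085 ] scene (array([342.07563025, 211.75630252]), np.int32(119)) [ 0.4848 -0.0461  0.085 ]
green (array([345.56818182, 240.04545455]), np.int32(132)) [ 0.4806 -0.1148  0.085 ] scene (array([362.79166667, 202.5       ]), np.int32(96)) [ 0.4791 -0.1125  0.085 ]
blue (array([374.16911765, 247.54411765]), np.int32(136)) [ 0.4746 -0.1805  0.085 ] scene (array([382.44210526, 194.05263158]), np.int32(95)) [ 0.4724 -0.1779  0.085 ]
dot [387.875      202.54166667] 24 [ 0.5809 -0.1969  0.087 ]
row 0.1315273407566528
yaw -0.09031529628966556 rocker exp [ 0.5597 -0.1943  0.085 ] dot exp [ 0.5807 -0.1961  0.085 ] gauge [ 0.5727 -0.0508  0.085 ]
[ 0.58221264 -0.19701828  0.087     ]
```

View pics/crop.png

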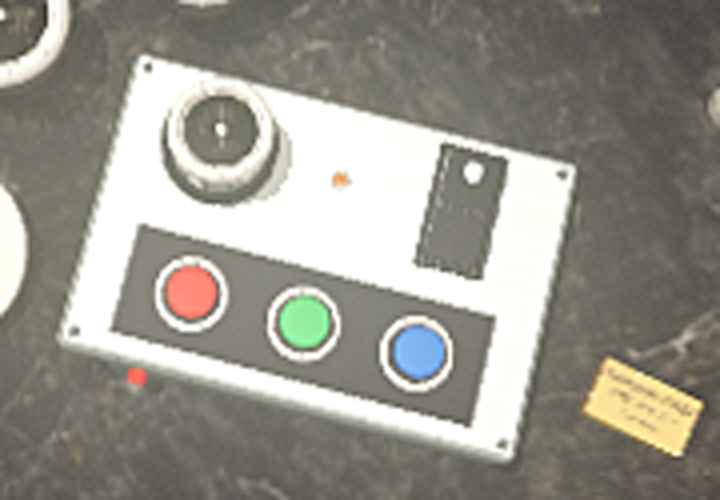

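The two views agree to 3 mm and match the layout given (row 131.5 mm against 132 mm, dot where predicted). I take the dot at (0.580,-0.196), blue at (0.4735,-0.179) and green at (0.480,-0.1137). First I move above the dot, shut the gripper and align it with the tester.

Call:
carry_out:
  increments:
    - [1, -52, 23, 0, 0.03]
    - [1, -104, 46, 0, 0.06]
    - [1, -156, 69, 0, 0.1]
    - [1, -208, 92, 0, 0.13]
    - [1, -261, 114, 0, 0.16]
    - [1, -313, 137, 0, 0.19]
    - [1, -365, 160, 0, 0.22]
    - [1, -417, 183, 0, 0.26]
    - [1, -469, 206, 20, 0.29]
    - [1, -521, 229, 50, 0.32]

```text
t: 1.45
position: [0.5803, -0.1959, 0.1823]
eef_rot: [0.047, 0.999, -0.0, 0.001]
contact_force: [0.6, -0.9, 0.7]
width: -0.001
finger_force: 0.0
```

Call:
carry_out:
  increments:
    - [1, 0, 0, 20, 0]
    - [1, 0, 0, 40, 0]
    - [1, 0, 0, 60, 0]
    - [1, 0, 0, 60, 0]

```text
t: 1.95
position: [0.5772, -0.1968, 0.1202]
eef_rot: [0.047, 0.999, 0.0, -0.002]
contact_force: [0.6, -0.4, 1.2]
width: -0.001
finger_force: 0.0
```

```bash
cat > st.py <<'E'
import sys
from h import *
from scipy.spatial.transform import Rotation as R
s=ctrl.sense();p=np.array(s['position']);M=R.from_quat(s['eef_rot']).as_matrix()
print('t',s['t'],p.round(4),'F',np.round(s['contact_force'],1),'w',round(s['width'],3));print(M.round(3).tolist())
for n,q in dict(dot=(.580,-.196,.080),blue=(.4735,-.179,.079),green=(.480,-.1137,.079)).items(): print(n,(M.T@(np.array(q)-p)*1e3).round(1))
if len(sys.argv)>1:
    a=[cams.get_image(n)['frame'][y:y+130,x:x+200,::-1] for n,x,y in(('top',260,160),('scene',270,140))]
    cv2.imwrite(f'pics/{sys.argv[1]}.png',cv2.resize(np.vstack(a),None,fx=2.3*1.0,fy=2.3,interpolation=cv2.INTER_CUBIC))
E
python3 st.py a1
```

```text
t 1.95 [ 0.5772 -0.1968  0.1202] F [ 0.6 -0.4  1.2] w -0.001
[[-0.996, 0.094, -0.004], [0.094, 0.996, 0.001], [0.004, 0.0, -1.0]]
dot [-2.9  1.1 40.2]
blue [104.7   8.   41.7]
green [104.4  73.6  41.7]
```

View pics/a1.png

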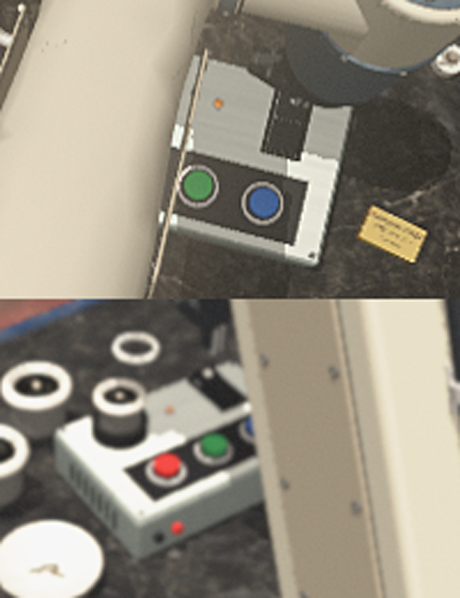

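The fingertips hang over the rocker's dotted end. The gauge, carton and dish are untouched. Next I press the rocker.

Call:
carry_out:
  increments:
    - [1, -3, 1, 12, 0]
    - [1, -3, 1, 24, 0]
    - [1, -3, 1, 30, 0]
    - [1, -3, 1, 34, 0]
    - [1, -3, 1, 37, 0]
    - [1, -3, 1, 39, 0]
    - [1, -3, 1, 40, 0]
    - [1, -3, 1, 40, 0]

```text
t: 3.05
position: [0.582, -0.1965, 0.0824]
eef_rot: [0.047, 0.999, -0.0, 0.001]
contact_force: [1.1, 0.2, 2.7]
width: 0.005
finger_force: 1.0
```

```bash
python3 st.py
```

```text
t 3.05 [ 0.582  -0.1965  0.0824] F [1.1 0.2 2.7] w 0.005
[[-0.996, 0.094, 0.001], [0.094, 0.996, -0.0], [-0.001, -0.0, -1.0]]
dot [2.  0.3 2.4]
blue [109.6   7.2   3.3]
green [109.3  72.9   3.3]
```

Call:
carry_out:
  increments:
    - [1, 1, 0, 1, 0]
    - [1, 1, 0, 2, 0]
    - [1, 1, 0, 3, 0]
    - [1, 1, 0, 4, 0]
    - [1, 1, 0, 4, 0]

```text
t: 3.68
position: [0.5808, -0.1965, 0.0799]
eef_rot: [0.047, 0.999, -0.0, 0.001]
contact_force: [-0.8, 0.6, 12.1]
width: 0.007
finger_force: 5.6
```

12 N at z = 0.080 is the hard stop, so the rocker is on. Next I lift, move over blue and stop there to look.

Call:
carry_out:
  increments:
    - [1, 0, 0, -20, 0]
    - [1, 0, 0, -42, 0]
    - [1, 30, 2, -42, 0]
    - [1, 70, 5, -42, 0]
    - [1, 108, 7, -42, 0]
    - [1, 108, 7, -42, 0]
    - [1, 108, 7, -42, 0]

```text
t: 4.55
position: [0.4735, -0.1792, 0.1199]
eef_rot: [0.047, 0.999, 0.0, -0.0]
contact_force: [-0.8, 0.3, -0.6]
width: 0.0
finger_force: 0.0
```

```bash
python3 st.py a2
```

```text
t 4.55 [ 0.4735 -0.1792  0.1199] F [-0.8  0.3 -0.6] w 0.0
[[-0.996, 0.094, -0.001], [0.094, 0.996, 0.0], [0.001, 0.0, -1.0]]
dot [-107.7   -6.7   39.8]
blue [-0.   0.2 40.9]
green [-0.4 65.8 40.9]
```

View pics/a2.png

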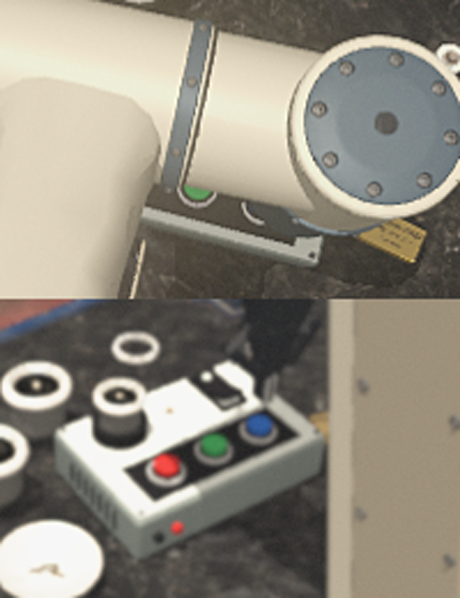

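The scene view shows the rocker's front half standing up, so it is on. The fingers are over blue, and the gauge and dish are unmoved. Now I press blue.

Call:
carry_out:
  increments:
    - [1, 0, 0, 15, 0]
    - [1, 0, 0, 28, 0]
    - [1, 0, 0, 34, 0]
    - [1, 0, 0, 37, 0]
    - [1, 0, 0, 39, 0]
    - [1, 0, 0, 41, 0]
    - [1, 0, 0, 43, 0]
    - [1, 0, 0, 44, 0]
    - [1, 0, 0, 44, 0]

```text
t: 5.78
position: [0.4738, -0.1794, 0.0789]
eef_rot: [0.047, 0.999, -0.0, 0.001]
contact_force: [-9.7, 4.5, 22.0]
width: 0.0
finger_force: 10.7
```

z = 0.0789 at 22 N, so blue is fully in. Next is green.

Call:
carry_out:
  increments:
    - [1, 0, 0, -15, 0]
    - [1, 0, 0, -42, 0]
    - [1, 0, 25, -42, 0]
    - [1, 0, 50, -42, 0]
    - [1, 0, 66, -42, 0]
    - [1, 0, 66, -42, 0]
    - [1, 0, 66, -42, 0]

```text
t: 6.65
position: [0.4799, -0.1138, 0.1181]
eef_rot: [0.047, 0.999, -0.0, 0.0]
contact_force: [0.1, -0.4, -0.2]
width: -0.001
finger_force: 0.0
```

```bash
python3 st.py a3
```

```text
t 6.65 [ 0.4799 -0.1138  0.1181] F [ 0.1 -0.4 -0.2] w -0.001
[[-0.996, 0.094, 0.0], [0.094, 0.996, -0.0], [-0.0, -0.0, -1.0]]
dot [-107.3  -72.4   38.2]
blue [  0.3 -65.5  39.1]
green [-0.1  0.1 39.1]
```

View pics/a3.png

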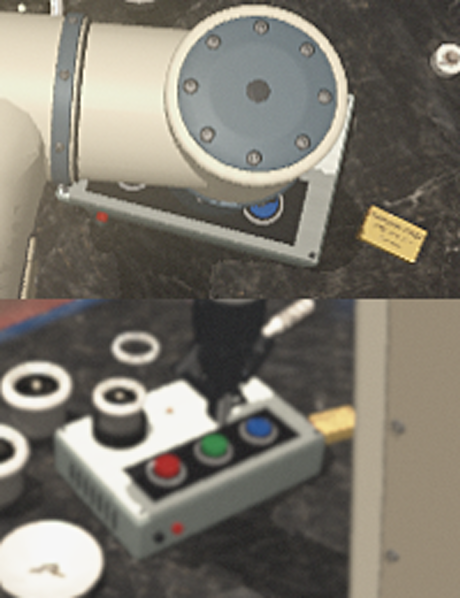

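Blue sits lower than before and the fingertips are over green. The gauge, dish and carton are unmoved. Now I press green and hold it.

Call:
carry_out:
  increments:
    - [1, 0, 0, 15, 0]
    - [1, 0, 0, 27, 0]
    - [1, 0, 0, 33, 0]
    - [1, 0, 0, 36, 0]
    - [1, 0, 0, 38, 0]
    - [1, 0, 0, 40, 0]
    - [1, 0, 0, 41, 0]
    - [1, 0, 0, 42, 0]
    - [1, 0, 0, 42, 0]
    - [1, 0, 0, 42, 0]

```text
t: 8.0
position: [0.4796, -0.1138, 0.0788]
eef_rot: [0.047, 0.999, -0.0, 0.0]
contact_force: [-11.0, 2.3, 22.7]
width: 0.003
finger_force: 11.2
```

Call:
carry_out:
  increments:
    - [1, 0, 0, 0, 0]
    - [1, 0, 0, 0, 0]
    - [1, 0, 0, 0, 0]
    - [1, 0, 0, 0, 0]

```text
t: 8.5
position: [0.4795, -0.1138, 0.0788]
eef_rot: [0.047, 0.999, -0.0, 0.0]
contact_force: [-11.0, 2.1, 22.4]
width: -0.004
finger_force: 11.2
```

Green is at its stop (z = 0.0788) and held with a steady 22 N. I hand the job in.

```bash
python3 -c "
from h import *
print(ctrl.hand_in())"
```

```text
the job is handed in; nothing more can be done
None
```

I handed the job in at about 8.5 s with the rocker on, blue fully in and green held at its stop with 22 N; the red button was never touched, and the gauge, carton and dish looked unmoved in the pictures; the judge's verdict was not shown.

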